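# Put away new ukulele parts at the guitar mender's bench

### The job

Put the four new parts on the bench away: the new bridge with the same outline as the old one laid beside the job tray goes into the job tray, the other two new bridges go side by side into the main bay of the plywood bridge tray, and the machine-head strip goes into the main bay of the steel machine-head tray. Set each part down flat on the tray's floor, right way up as it lies now, without dropping it, and leave the old bridges where they are.

Things in the scene. Friction and masses are not known exactly. Their poses are not given: they have to be found in the camera images.
- bridge_tie_center (a point): New tie bridge, loose on the bench, dark rosewood, 30 g: straight bar with square ends, 100 mm long (y), 22 wide (x), ends 6 thick, raised middle block 46 long and 10 high; white saddle on top (to 13). Origin: centre of the grasp across its middle, 5 mm above its underside; x across it, y along it, z up.
- bridge_belly_center (a point): New belly bridge, loose on the bench, dark rosewood, 30 g: 96 mm long (y), one long edge straight, the other bulging in one wide curve: middle 34 mm is 32 wide (x -16 to +16), ends 18 wide (x -16 to +2), 8 thick; white saddle and 4 white pins on top (to 11). Origin: centre of the grasp across its middle, 5 mm above its underside; x across it, y along it, z up.
- bridge_moustache_center (a point): New moustache bridge, loose on the bench, dark rosewood, 30 g: middle block 44 mm long (y), 24 wide (x), 9 high; two narrow arms 7 thick curl to +x, each ending in a 15 mm round boss; 111 mm over all; white saddle on top (to 12). Origin: centre of the grasp across its middle, 5 mm above its underside; x across it, y along it, z up.
- machines_center (a point): New machine-head strip, loose, 45 g: brass plate 46 mm (x) by 15, gears under it, plate top at 10.5 mm; two ivory rollers 10 thick, 35 apart along x, stand up to 40 mm; two ivory buttons 14 thick lie to +y, 22 to 34 mm out. Pinch both rollers from outside along x (45 mm over both). Origin: midway between rollers, 25 mm above its underside; z up.
- job_tray: Job tray, fixed: brown wooden tray, one bay 132 (y) x 96 mm (x) inside, walls 4, floor 7 mm and rim 22 mm above the bench; under it a thin pale felt mat sticks out on the far (+x) side, on which the job's old bridge lies. Origin: on the bench under the bay's centre; z up.
- bridge_tray: Bridge tray, fixed: largest tray, pale plywood; main bay inside 132 mm (y) by 160 (x -80 to +80), room for two bridges side by side along y; walls 4, floor 4 mm, rim 22 mm above the bench. Past the bay, on the +x side, a narrow pocket of bone saddles (not for bridges). Origin: on the bench under the main bay's centre; z up.
- machine_tray: Machine-head tray, fixed: bare steel; main bay inside 128 mm (y) by 98 (x -49 to +49); walls 3, floor 3 mm, rim 26 mm above the bench. Past the bay, on the +x side, a narrow pocket of ivory buttons and brass gears (not for the strip). Origin: on the bench under the main bay's centre; z up.
- old_tie: Old tie bridge, outline and size of the new tie bridge, but faded, cracked, no saddle or pins. Of the three old bridges one lies on the pale felt beside the job tray (within 110 mm of the tray's origin): the sample. The other two lie in the paper-lined wooden box at the right. Origin: underside, below the new one's origin point; same axes.
- old_belly: Old belly bridge, outline and size of the new belly bridge, but faded, cracked, no saddle or pins. Of the three old bridges one lies on the pale felt beside the job tray (within 110 mm of the tray's origin): the sample. The other two lie in the paper-lined wooden box at the right. Origin: underside, below the new one's origin point; same axes.
- old_moustache: Old moustache bridge, outline and size of the new moustache bridge, but faded, cracked, no saddle or pins. Of the three old bridges one lies on the pale felt beside the job tray (within 110 mm of the tray's origin): the sample. The other two lie in the paper-lined wooden box at the right. Origin: underside, below the new one's origin point; same axes.
Not all that is in view belongs to the job. What is shaped like the part that bears bridge_belly_center but blue or orange is not meant.

How it is judged:
At the end, for the whole second after the job is handed in: The bridge matching the old one beside the job tray is in the job tray, the other two in the bridge tray's main bay, the machine strip rollers up in its tray's main bay; each inside the walls, on the floor (within 4 mm, tilt under 0.12 rad), released, at rest (under 0.03 m/s) (((horizontal distance between old_tie and job_tray below 0.14 m and x of bridge_tie_center in the frame of job_tray between -0.048 and 0.048 m and y of bridge_tie_center in the frame of job_tray between -0.066 and 0.066 m and z of bridge_tie_center in the frame of job_tray between 0.008 and 0.0165 m and x of bridge_belly_center in the frame of bridge_tray between -0.08 and 0.08 m and y of bridge_belly_center in the frame of bridge_tray between -0.066 and 0.066 m and z of bridge_belly_center in the frame of bridge_tray between 0.005 and 0.0135 m and x of bridge_moustache_center in the frame of bridge_tray between -0.08 and 0.08 m and y of bridge_moustache_center in the frame of bridge_tray between -0.066 and 0.066 m and z of bridge_moustache_center in the frame of bridge_tray between 0.005 and 0.0135 m) or (horizontal distance between old_belly and job_tray below 0.14 m and x of bridge_belly_center in the frame of job_tray between -0.048 and 0.048 m and y of bridge_belly_center in the frame of job_tray between -0.066 and 0.066 m and z of bridge_belly_center in the frame of job_tray between 0.008 and 0.0165 m and x of bridge_tie_center in the frame of bridge_tray between -0.08 and 0.08 m and y of bridge_tie_center in the frame of bridge_tray between -0.066 and 0.066 m and z of bridge_tie_center in the frame of bridge_tray between 0.005 and 0.0135 m and x of bridge_moustache_center in the frame of bridge_tray between -0.08 and 0.08 m and y of bridge_moustache_center in the frame of bridge_tray between -0.066 and 0.066 m and z of bridge_moustache_center in the frame of bridge_tray between 0.005 and 0.0135 m) or (horizontal distance between old_moustache and job_tray below 0.14 m and x of bridge_moustache_center in the frame of job_tray between -0.048 and 0.048 m and y of bridge_moustache_center in the frame of job_tray between -0.066 and 0.066 m and z of bridge_moustache_center in the frame of job_tray between 0.008 and 0.0165 m and x of bridge_tie_center in the frame of bridge_tray between -0.08 and 0.08 m and y of bridge_tie_center in the frame of bridge_tray between -0.066 and 0.066 m and z of bridge_tie_center in the frame of bridge_tray between 0.005 and 0.0135 m and x of bridge_belly_center in the frame of bridge_tray between -0.08 and 0.08 m and y of bridge_belly_center in the frame of bridge_tray between -0.066 and 0.066 m and z of bridge_belly_center in the frame of bridge_tray between 0.005 and 0.0135 m)) and x of machines_center in the frame of machine_tray between -0.047 and 0.047 m and y of machines_center in the frame of machine_tray between -0.062 and 0.062 m and z of machines_center in the frame of machine_tray between 0.024 and 0.034 m and angle between each of bridge_tie_center, bridge_belly_center, bridge_moustache_center, machines_center's own z axis and vertical below 0.12 rad and linear speed of each of bridge_tie, bridge_belly, bridge_moustache, machines below 0.03 m/s); the robot touches nothing.
It fails at once if an old bridge is shifted by more than 25 mm from where it lay (distance of any of old_tie, old_belly, old_moustache from where it was at the start of the episode above 0.025 m).
It fails at once if one of the four new parts is dropped or thrown (it moves faster than 0.9 m/s with no finger on it, a free fall of about 40 mm) ((linear speed of bridge_tie above 0.9 m/s and contact force between the fingers and bridge_tie below 0.02 N) or (linear speed of bridge_belly above 0.9 m/s and contact force between the fingers and bridge_belly below 0.02 N) or (linear speed of bridge_moustache above 0.9 m/s and contact force between the fingers and bridge_moustache below 0.02 N) or (linear speed of machines above 0.9 m/s and contact force between the fingers and machines below 0.02 N)).
It also fails if it takes over 99 s, if anything falls off the work surface, if the arm or the gripper's body presses on something with over 40 N, if the wrist force passes 120 N, or if a joint passes its speed limit or range.

### The arm

A 6-joint arm with a two-finger parallel gripper is mounted at the origin on the work surface. World frame = base frame: x ahead of the robot, y to its left, z up, the work surface at z = 0. Lengths are in m, angles in rad, forces in N, time in s.
With the tool pointing down it reaches from about 0.3 to 0.775 m from the base axis. Payload 14.6 kg.
Tool frame: the origin (TCP) lies midway between the tips of the shut fingers; the grasp point (between the pads) lies 19 mm behind it (ctrl.tcp_to_grasp is the distance from the TCP to the grasp point, in m); x points along the fingers, y is the direction in which the jaws open and shut, and the axes are right-handed (so a half turn about x gives the same grasp; the last joint's range is limited). The gripper opens to 94 mm and grips with 3 to 60 N. Pads are 16 mm wide; open, the fingers measure 119 mm over their backs; the gripper's body (75 mm by 177 mm) begins 78 mm behind the grasp point.
Start: joints at [1.21, 0.3, 1.521, -0, 1.321, -0.067], TCP at [0.159, 0.526, 0.205] pointing down, gripper open.
Joint ranges: [-3.03, 3.03], [-0.79, 2.21], [0.23, 2.52], [-1.04, 4.18], [0, 3.07], [-2.55, 2.55]. Speed limits (rad/s): [2.22, 2.22, 2.57, 3.14, 3.14, 3.14].

### API

Orientations are given as [roll, pitch, yaw] about the fixed x, y, z axes, in that order (R = Rz(yaw) Ry(pitch) Rx(roll)).
In Python, from station import ctrl gives the robot as it stands.
- The arm moves only by the tool jog_arm, never from a script. Its argument "rows" is one flat list of numbers, 7 for each row, row after row: the shift along the world's x, y, z in m, then the turn, a rotation vector about the world's x, y, z in degrees, then the closure, from 0 (fully open) to 1 (shut). A call has 1 to 8 rows; each row shifts and turns the commanded pose from where the row before left it; what a row does not reach is not made up. A row lasts 1/12 s, in which the tool goes at most 41.7 mm and 7.16 degrees, less where a joint would pass 70% of its speed; a pose out of reach is approached as far as the arm can. A call with a gripper value outside its range is refused whole. The fingers move at their own pace and stop on an object; "squeeze" is the grip in N (left out, the last holds). Time passes only in rows, so rows that do not move let the fingers close. It gives the time, the measured TCP pose, the force and the opening at its end, in the units of the state.
- ctrl.get_obs(): the state, without advancing time (a new reading comes with each control period).
- ctrl.camera(name): name is "scene" or "side" or "wrist"; returns (picture, depth): 480x640x3 uint8, red, green, blue; 480x640 float32, m along the optical axis (not along the pixel's ray), 0 where there is no reading.
- ctrl.camera_model(name): a dict with "K" (3x3 intrinsics, pixels), "dist" ([k1, k2, p1, p2, k3] as OpenCV has them; the pictures are not rectified), "extrinsics" (4x4, takes a point from camera to world coordinates). Camera axes: x right, y down, z forward; pixel columns grow to the right and rows downward; lengths in m; the calibration is good to about 2 mm. A picture is of the moment at which its call begins: read the wrist's pose just before it. camera_model takes no time and is no camera call; for the wrist camera it gives the pose at the moment of the call.
- ctrl.hand_in(): hands the job in, once; it reports no verdict.
The state is a dict: "time_s": time; "qpos": joint angles; "joint_vel": joint speeds; "tau": joint torques, N m; "ee_pos": TCP position; "eef_rot": TCP orientation; "force": force on the tool from outside, world axes, zero at the start; "moment": the same for the moment, N m; "grip_width": finger opening in m.
Only numpy, scipy, OpenCV 4.12 (cv2) and the standard library are available. Lean on these libraries where they do the work, as an engineer would, in place of code of your own. Each camera call takes 0.05 s, during which the arm holds its last target.

## Working session

There is one attempt and no reset: what is moved stays moved. The work goes in short steps, Python scripts to look and compute and a tool call to move; the robot and the scene stay as the last step left them, time stands still between calls to the robot, and variables do not carry over. Pictures are saved under pics/ and viewed, and the job is handed in when it is done.

Besides the shell and the picture viewer there is one more tool, called after "Request:" as name(argument=value, ...) on one line, values as JSON. jog_arm: Moves the arm, as the interface text tells. Its arguments: {"type":"object","properties":{"rows":{"type":"array"},"squeeze":{"type":"number"}},"required":["rows"]}

```bash
ls; mkdir -p pics
python3 - <<'E'
from station import ctrl
import cv2,numpy as np
o=ctrl.get_obs(); print(o['time_s'],o['ee_pos'],o['eef_rot'],o['grip_width'],ctrl.tcp_to_grasp)
for n in ['scene','side','wrist']:
    m=ctrl.camera_model(n); print(n,np.round(m['K'],1).tolist(),np.round(m['dist'],4),np.round(m['extrinsics'],3).tolist())
    p,d=ctrl.camera(n); cv2.imwrite(f'pics/{n}0.png',p[:,:,::-1]); np.savez(f'pics/{n}0.npz',p=p,d=d,**{k:np.array(m[k]) for k in ['K','dist','extrinsics']})
E
```

```text
pics
0.0 [0.15920202 0.5261861  0.20487955] [-1.64552341  1.56961478 -1.9393751 ] 0.09380268790488823 0.0188
scene [[480.6, 0.0, 317.6], [0.0, 480.6, 242.4], [0.0, 0.0, 1.0]] [-0.1193  0.      0.      0.      0.    ] [[-0.686, 0.428, -0.588, 1.078], [0.727, 0.413, -0.548, 0.502], [0.008, -0.804, -0.594, 0.711], [0.0, 0.0, 0.0, 1.0]]
side [[545.3, 0.0, 317.4], [0.0, 545.3, 244.6], [0.0, 0.0, 1.0]] [-0.1604  0.      0.      0.      0.    ] [[0.851, -0.376, 0.365, 0.035], [-0.525, -0.602, 0.602, -0.746], [-0.007, -0.704, -0.71, 0.845], [0.0, 0.0, 0.0, 1.0]]
wrist [[375.0, 0.0, 316.6], [0.0, 375.0, 234.4], [0.0, 0.0, 1.0]] [-0.077  0.     0.     0.     0.   ] [[0.289, 0.925, 0.247, 0.088], [0.957, -0.279, -0.075, 0.548], [-0.0, 0.259, -0.966, 0.384], [0.0, 0.0, 0.0, 1.0]]
```

View pics/scene0.png

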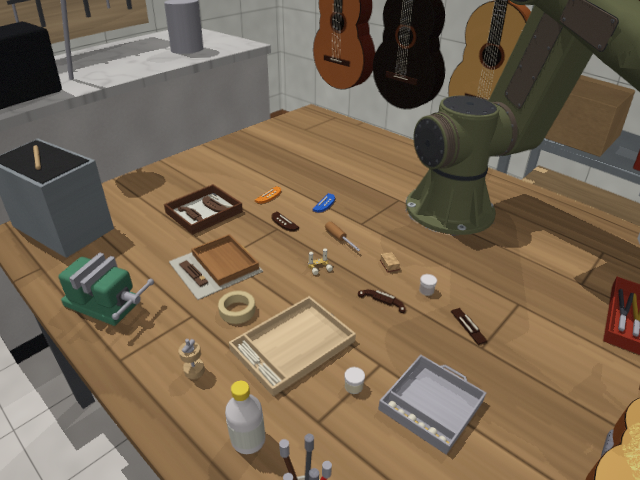

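View pics/side0.png

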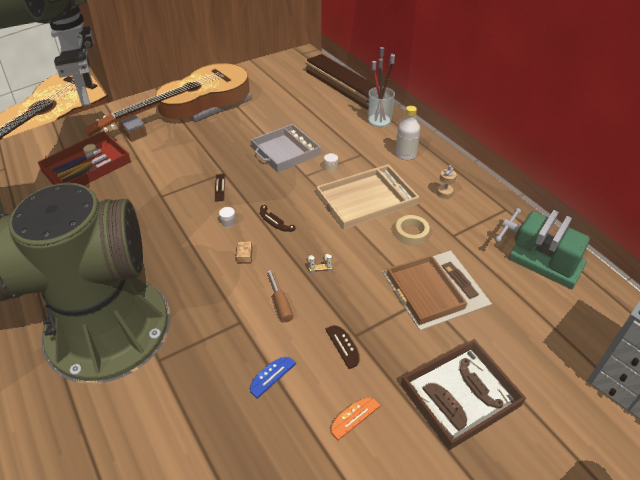

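View pics/wrist0.png

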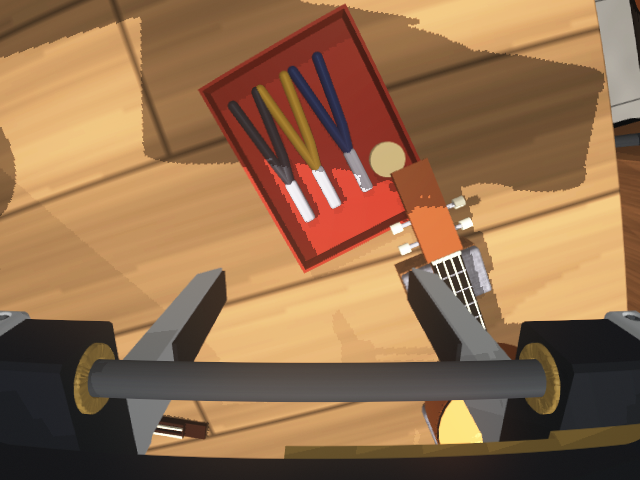

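```bash
cat > h.py <<'E'
import cv2,numpy as np
def load(f):
    z=np.load(f); return {k:z[k] for k in z.files}
def proj(m,P):
    E=np.linalg.inv(m['extrinsics']); r,_=cv2.Rodrigues(E[:3,:3])
    return cv2.projectPoints(np.asarray(P,float).reshape(-1,1,3),r,E[:3,3],m['K'],m['dist'])[0].reshape(-1,2)
def ray(m,uv,z):
    n=cv2.undistortPoints(np.asarray(uv,float).reshape(-1,1,2),m['K'],m['dist']).reshape(-1,2)
    E=m['extrinsics']; d=np.c_[n,np.ones(len(n))]@E[:3,:3].T; o=E[:3,3]
    return o+d*((z-o[2])/d[:,2])[:,None]
def ortho(m,x0,x1,y0,y1,z,s,fn,grid=0.05):
    # image: right = -y, up = +x ; s px per m
    W=int((y1-y0)*s);H=int((x1-x0)*s)
    u,v=np.meshgrid(np.arange(W),np.arange(H))
    P=np.stack([x1-v/s,y1-u/s,np.full(u.shape,z)],-1)
    q=proj(m,P).astype(np.float32).reshape(H,W,2)
    im=cv2.remap(m['p'],q[...,0],q[...,1],cv2.INTER_CUBIC)[:,:,::-1].copy()
    for x in np.arange(np.ceil(x0/grid)*grid,x1,grid):
        r=int((x1-x)*s); cv2.line(im,(0,r),(6,r),(0,255,0),1); cv2.putText(im,f'{x:.2f}',(8,r+4),0,.35,(0,255,0),1)
    for y in np.arange(np.ceil(y0/grid)*grid,y1,grid):
        c=int((y1-y)*s); cv2.line(im,(c,0),(c,6),(0,255,0),1); cv2.putText(im,f'{y:.2f}',(c-10,16),0,.35,(0,255,0),1)
    cv2.imwrite(fn,im)
E
python3 - <<'E'
from h import *
m=load('pics/side0.npz'); ortho(m,0.15,0.75,-.5,.3,0.008,1000,'pics/o_side.png')
m=load('pics/scene0.npz'); ortho(m,0.15,0.75,-.5,.3,0.008,1000,'pics/o_scene.png')
E
```

```text
(no output)
```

View pics/o_side.png

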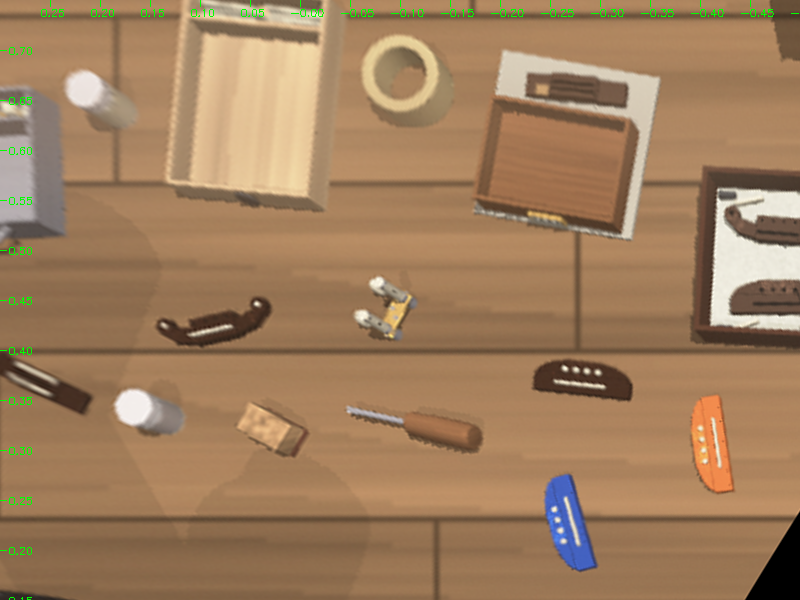

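View pics/o_scene.png

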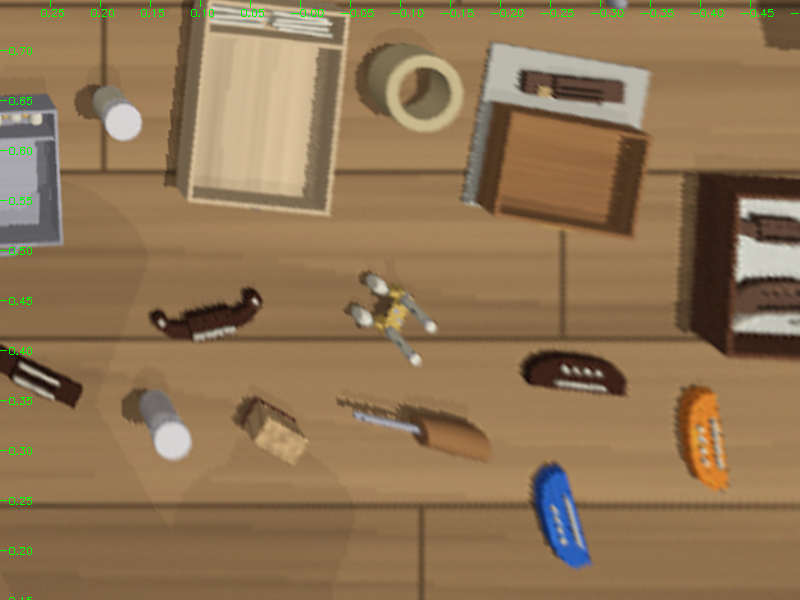

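Run:
```python
from h import *
import numpy as np
a=load('pics/side0.npz');b=load('pics/scene0.npz')
for nm,m in (('s',a),('c',b)):
    ortho(m,0.30,0.75,.05,.45,0.005,1500,f'pics/l_{nm}.png')
ims=[cv2.imread(f'pics/l_{n}.png') for n in 'sc']
cv2.imwrite('pics/l.png',cv2.resize(np.hstack(ims),(800,450)))
for nm,m in (('s',a),('c',b)):
    ortho(m,0.50,0.74,-.36,.16,0.022,1500,f'pics/r_{nm}.png')
cv2.imwrite('pics/r.png',cv2.resize(np.vstack([cv2.imread(f'pics/r_{n}.png') for n in 'sc']),(650,600)))
```

```text
(no output)
```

View pics/l_s.png

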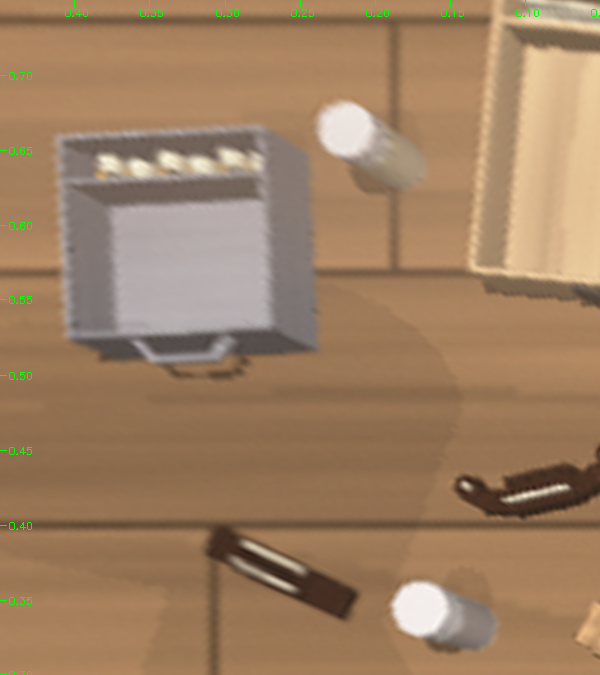

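View pics/l_c.png

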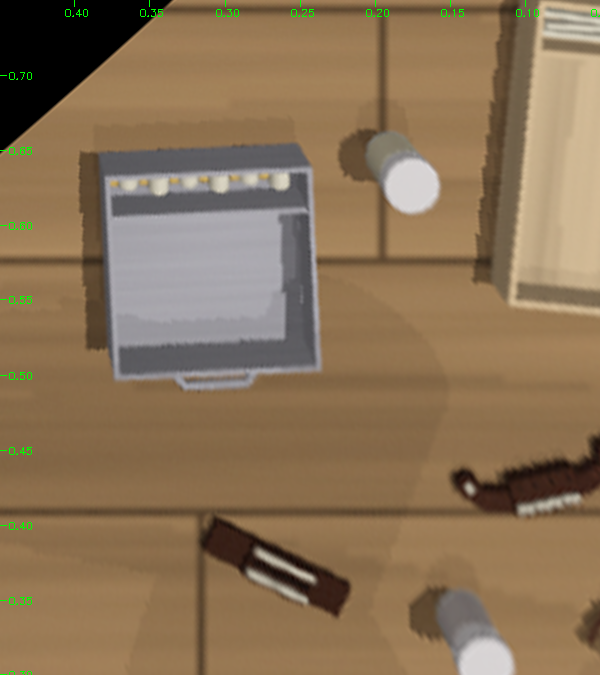

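View pics/r_s.png

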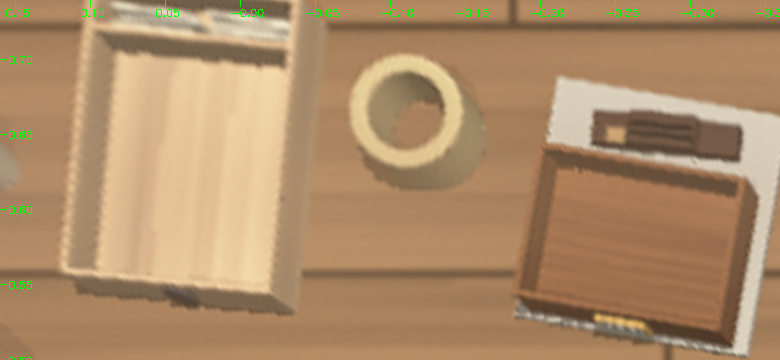

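View pics/r_c.png

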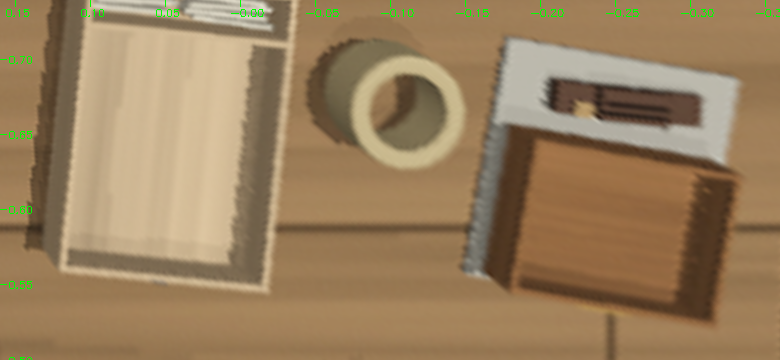

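Request:
jog_arm(rows=[0.0132,-0.0164,0,0,0,-6.25,0,0.0132,-0.0164,0,0,0,-6.25,0,0.0132,-0.0164,0,0,0,-6.25,0,0.0132,-0.0164,0,0,0,-6.25,0,0.0132,-0.0164,0,0,0,-6.25,0,0.0132,-0.0164,0,0,0,-6.25,0,0.0132,-0.0164,0,0,0,-6.25,0,0.0132,-0.0164,0,0,0,-6.25,0], squeeze=15)

```text
time_s: 0.82
ee_pos: [0.2653, 0.3943, 0.2053]
eef_rot: [-1.151, 1.571, -2.323]
force: [0.4, 0.4, 1.0]
grip_width: 0.0944
```

Request:
jog_arm(rows=[0.0132,-0.0164,0,0,0,-6.25,0,0.0132,-0.0164,0,0,0,-6.25,0,0.0132,-0.0164,0,0,0,-6.25,0,0.0132,-0.0164,0,0,0,-6.25,0,0.0132,-0.0164,0,0,0,-6.25,0,0.0132,-0.0164,0,0,0,-6.25,0,0.0132,-0.0164,0,0,0,-6.25,0,0.0132,-0.0164,0,0,0,-6.25,0.3])

```text
time_s: 1.48
ee_pos: [0.3709, 0.2631, 0.2053]
eef_rot: [-0.562, 1.571, -2.607]
force: [0.3, -0.1, -0.2]
grip_width: 0.0903
```

```bash
cat >> h.py <<'E'
def wrist(name,x0,x1,y0,y1,z,s=1500):
    from station import ctrl
    from scipy.spatial.transform import Rotation as R
    o=ctrl.get_obs(); m=ctrl.camera_model('wrist'); p,d=ctrl.camera('wrist')
    m={k:np.array(m[k]) for k in ['K','dist','extrinsics']}; m['p']=p; m['d']=d
    np.savez(f'pics/{name}.npz',**m); cv2.imwrite(f'pics/{name}_raw.png',p[:,:,::-1])
    M=R.from_euler('xyz',o['eef_rot']).as_matrix()
    print('t',round(o['time_s'],2),'tcp',np.round(o['ee_pos'],4),'toolx',np.round(M[:,0],3),'jaw deg',round(np.degrees(np.arctan2(M[1,1],M[0,1])),2),'w',round(o['grip_width'],4),'f',np.round(o['force'],1),'q',np.round(o['qpos'],2))
    ortho(m,x0,x1,y0,y1,z,s,f'pics/{name}.png')
    return m
E
python3 - <<'E'
from h import *
wrist('w1',.28,.48,.15,.38,.006,3000)
E
```

```text
t 1.48 tcp [0.3709 0.2631 0.2053] toolx [-0. -0. -1.] jaw deg -27.14 w 0.0903 f [ 0.3 -0.1 -0.2] q [0.54 0.09 1.78 0.   1.28 1.01]
```

View pics/w1.png

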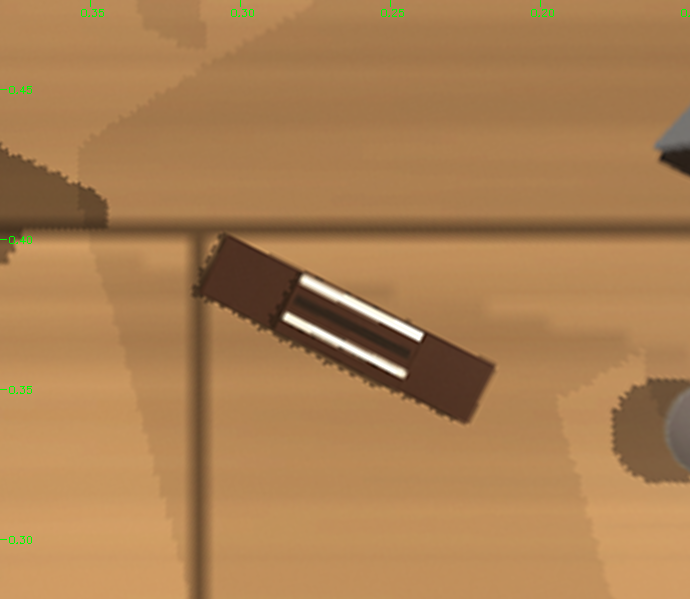

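Request:
jog_arm(rows=[-0.0009,0.0014,-0.03,0,0,1.6,0.5,0,0,-0.04,0,0,0,0.5,0,0,-0.04,0,0,0,0.5,0,0,-0.04,0,0,0,0.5,0,0,-0.03,0,0,0,0.5,0,0,-0.015,0,0,0,0.5,0,0,-0.005,0,0,0,0.5,0,0,-0.002,0,0,0,0.5])

```text
time_s: 2.2
ee_pos: [0.3692, 0.2653, 0.0028]
eef_rot: [-0.611, 1.569, -2.622]
force: [-0.9, -0.4, -0.1]
grip_width: 0.0471
```

Request:
jog_arm(rows=[0,0,0,0,0,0,1,0,0,0,0,0,0,1,0,0,0,0,0,0,1,0,0,0,0,0,0,1,0,0,0,0,0,0,1,0,0,0,0,0,0,1])

```text
time_s: 2.7
ee_pos: [0.37, 0.2657, 0.0043]
eef_rot: [2.565, 1.569, 0.554]
force: [-2.0, -0.5, 7.4]
grip_width: 0.0219
```

Request:
jog_arm(rows=[0,0,0.01,0,0,0,1,0,0,0.03,0,0,0,1,0,0,0.04,0,0,0,1,0,0,0.04,0,0,0,1,0.0134,-0.0329,0.01,0,0,1.07,1,0.0134,-0.0329,0,0,0,1.07,1,0.0134,-0.0329,0,0,0,1.07,1,0.0134,-0.0329,0,0,0,1.07,1])

```text
time_s: 3.37
ee_pos: [0.4235, 0.1324, 0.1347]
eef_rot: [2.14, 1.569, 0.205]
force: [1.4, -0.6, -1.0]
grip_width: 0.0219
```

Request:
jog_arm(rows=[0.0134,-0.0329,0,0,0,1.07,1,0.0134,-0.0329,0,0,0,1.07,1,0.0134,-0.0329,0,0,0,1.07,1,0.0134,-0.0329,0,0,0,1.07,1,0.0134,-0.0329,0,0,0,1.07,1,0.0134,-0.0329,0,0,0,1.07,1,0.0134,-0.0329,0,0,0,1.07,1,0.0134,-0.0329,0,0,0,1.07,1])

```text
time_s: 4.03
ee_pos: [0.5306, -0.1312, 0.1344]
eef_rot: [1.574, 1.57, -0.212]
force: [0.1, 1.4, -0.3]
grip_width: 0.0217
```

Request:
jog_arm(rows=[0.0134,-0.0329,0,0,0,1.07,1,0.0134,-0.0329,0,0,0,1.07,1,0.0134,-0.0329,0,0,0,1.07,1,0.0134,-0.0329,0,0,0,1.07,1,0,0,0,0,0,0,1])

```text
time_s: 4.45
ee_pos: [0.5845, -0.2659, 0.1336]
eef_rot: [0.453, 1.57, -1.262]
force: [-0.9, -0.1, -0.7]
grip_width: 0.022
```

Run:
```python
from h import *
wrist('w2',.48,.72,-.38,-.12,.022,2400)
```

```text
t 4.45 tcp [ 0.5845 -0.2659  0.1336] toolx [ 0.    -0.001 -1.   ] jaw deg -8.25 w 0.022 f [-0.9 -0.1 -0.7] q [-0.48  0.56  1.32 -0.    1.26 -0.34]
```

View pics/w2.png

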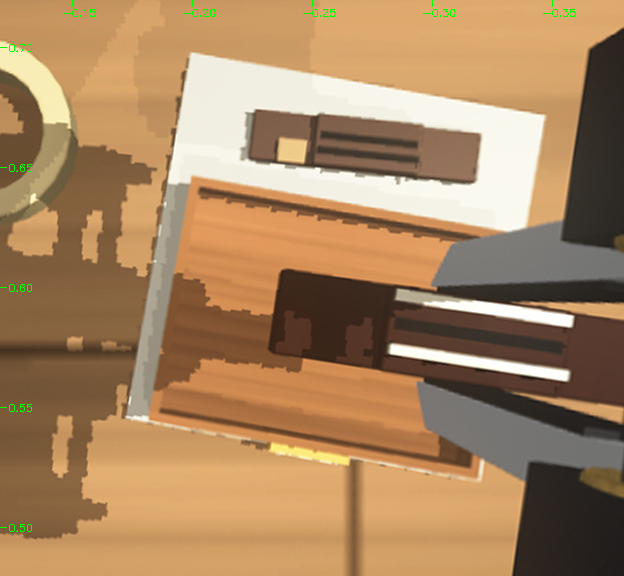

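View pics/w2_raw.png

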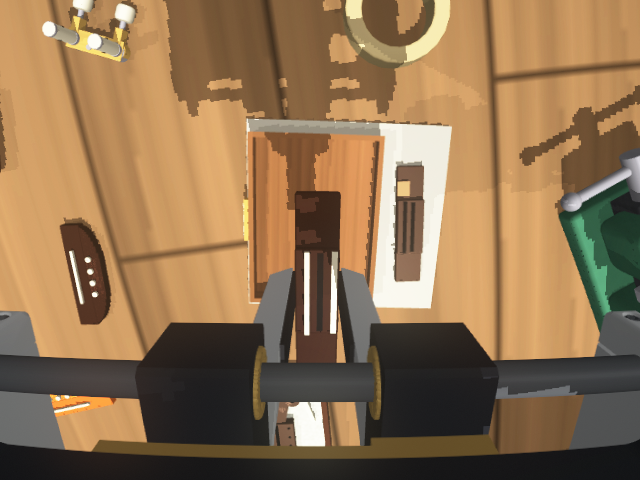

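Request:
jog_arm(rows=[-0.0015,0.005,0,0,0,-2.2,1,0,0,-0.03,0,0,0,1,0,0,-0.035,0,0,0,1,0,0,-0.03,0,0,0,1,0,0,-0.015,0,0,0,1,0,0,-0.007,0,0,0,1,0,0,-0.004,0,0,0,1,0,0,0,0,0,0,1])

```text
time_s: 5.17
ee_pos: [0.5827, -0.2556, 0.0131]
eef_rot: [1.356, 1.57, -0.394]
force: [-0.2, -0.1, -0.6]
grip_width: 0.0215
```

Request:
jog_arm(rows=[0,-0.004,-0.001,0,0,0,1,0,0,-0.001,0,0,0,1,0,0,-0.001,0,0,0,1,0,0,0,0,0,0,1])

```text
time_s: 5.5
ee_pos: [0.5831, -0.2606, 0.0111]
eef_rot: [1.164, 1.568, -0.587]
force: [-1.0, -0.9, 6.9]
grip_width: 0.0218
```

Request:
jog_arm(rows=[0,0,0,0,0,0,0.72,0,0,0,0,0,0,0.65,0,0,0,0,0,0,0.55,0,0,0,0,0,0,0.55,0,0,0.01,0,0,0,0.55,0,0,0.03,0,0,0,0.55,0,0,0.04,0,0,0,0.55,0,0,0.04,0,0,0,0.4])

```text
time_s: 6.17
ee_pos: [0.582, -0.2597, 0.1311]
eef_rot: [-1.884, 1.569, 2.648]
force: [1.0, 0.3, 0.3]
grip_width: 0.046
```

Request:
jog_arm(rows=[-0.0263,-0.0031,0.008,0,0,0.65,0.3,-0.0263,-0.0031,0.008,0,0,0.65,0.3,-0.0263,-0.0031,0.008,0,0,0.65,0.3,-0.0263,-0.0031,0.008,0,0,0.65,0.3,-0.0263,-0.0031,0.008,0,0,0.65,0.3,-0.0263,-0.0031,0.008,0,0,0.65,0.3,-0.0263,-0.0031,0.008,0,0,0.65,0.3,-0.0263,-0.0031,0.008,0,0,0.65,0.3])

```text
time_s: 6.83
ee_pos: [0.3708, -0.2847, 0.1945]
eef_rot: [0.929, 1.57, -0.73]
force: [0.0, -0.2, -0.6]
grip_width: 0.0656
```

Request:
jog_arm(rows=[0,0,0,0,0,0,0.3,0,0,0,0,0,0,0.3])

```text
time_s: 7.0
ee_pos: [0.3717, -0.2851, 0.1948]
eef_rot: [0.959, 1.569, -0.703]
force: [-0.2, -0.6, -0.4]
grip_width: 0.0655
```

Run:
```python
from h import *
wrist('w3',.28,.48,-.40,-.17,.008,3000)
```

```text
t 7.0 tcp [ 0.3717 -0.2851  0.1948] toolx [ 0.002 -0.001 -1.   ] jaw deg -5.2 w 0.0655 f [-0.2 -0.6 -0.4] q [-0.73  0.13  1.76  0.    1.26 -0.64]
```

View pics/w3.png

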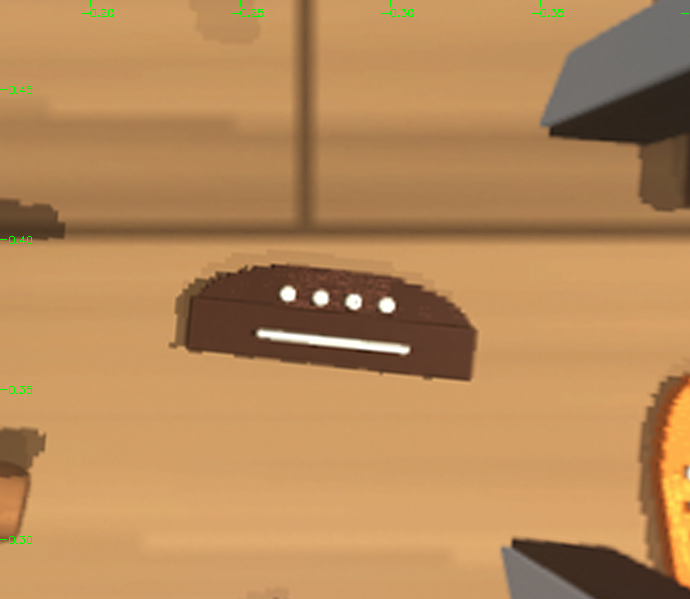

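View pics/w3_raw.png

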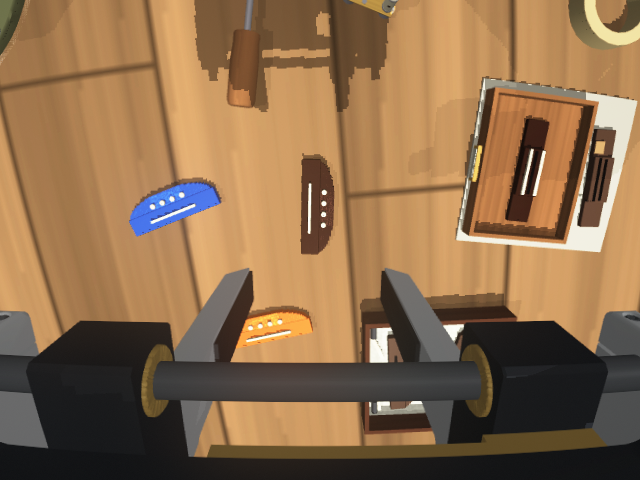

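Request:
jog_arm(rows=[0.0027,0.0035,-0.03,0,0,-1.05,0.3,0,0,-0.04,0,0,0,0.4,0,0,-0.04,0,0,0,0.4,0,0,-0.04,0,0,0,0.4,0,0,-0.025,0,0,0,0.4,0,0,-0.01,0,0,0,0.4,0,0,-0.004,0,0,0,0.4,0,0,-0.002,0,0,0,0.4])

```text
time_s: 7.72
ee_pos: [0.3755, -0.2814, 0.0027]
eef_rot: [1.119, 1.571, -0.559]
force: [0.2, -0.1, -0.5]
grip_width: 0.0564
```

Request:
jog_arm(rows=[0,0,0,0,0,0,0.6,0,0,0,0,0,0,0.8,0,0,0,0,0,0,1,0,0,0,0,0,0,1,0,0,0,0,0,0,1,0,0,0,0,0,0,1])

```text
time_s: 8.22
ee_pos: [0.3751, -0.2816, 0.0032]
eef_rot: [0.981, 1.569, -0.698]
force: [-0.2, 0.5, 8.2]
grip_width: 0.0319
```

Request:
jog_arm(rows=[0,0,0.01,0,0,0,1,0,0,0.03,0,0,0,1,0,0,0.04,0,0,0,1,0,0,0.04,0,0,0,1,0.02,0.0212,0.01,0,0,0.4,1,0.02,0.0212,0,0,0,0,1,0.02,0.0212,0,0,0,0,1,0.02,0.0212,0,0,0,0,1])

```text
time_s: 8.88
ee_pos: [0.4555, -0.1955, 0.1337]
eef_rot: [1.187, 1.569, -0.485]
force: [-0.1, 0.3, -0.5]
grip_width: 0.032
```

Request:
jog_arm(rows=[0.02,0.0212,0,0,0,0,1,0.02,0.0212,0,0,0,0,1,0.02,0.0212,0,0,0,0,1,0.02,0.0212,0,0,0,0,1,0.02,0.0212,0,0,0,0,1,0.02,0.0212,0,0,0,0,1,0.02,0.0212,0,0,0,0,1,0.02,0.0212,0,0,0,0,1])

```text
time_s: 9.55
ee_pos: [0.6155, -0.0256, 0.1333]
eef_rot: [1.613, 1.57, -0.058]
force: [-0.3, -0.9, 0.3]
grip_width: 0.0319
```

Request:
jog_arm(rows=[0.02,0.0212,0,0,0,0,1,0.02,0.0212,0,0,0,0,1,0.02,0.0212,0,0,0,0,1,0,0,0,0,0,0,1,0,0,0,0,0,0,1])

```text
time_s: 9.97
ee_pos: [0.6748, 0.0377, 0.1325]
eef_rot: [-1.321, 1.57, -2.991]
force: [-0.7, -0.8, 0.1]
grip_width: 0.0317
```

Run:
```python
from h import *
wrist('w4',.53,.78,-.06,.14,.022,2400)
```

```text
t 9.97 tcp [0.6748 0.0377 0.1325] toolx [-0.001 -0.    -1.   ] jaw deg -5.67 w 0.0317 f [-0.7 -0.8  0.1] q [ 0.    0.64  1.2  -0.    1.3   0.1 ]
```

View pics/w4.png

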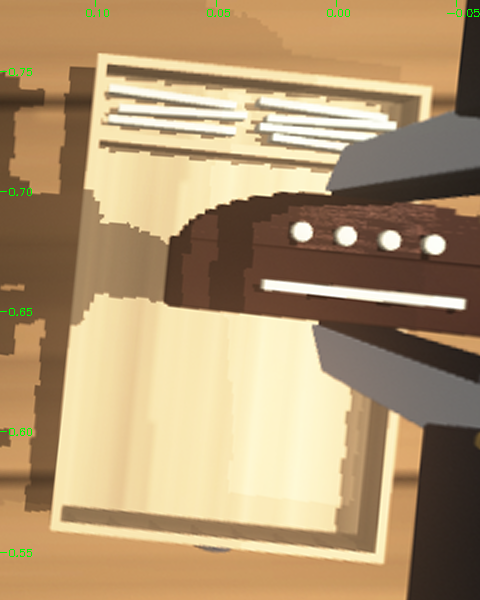

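View pics/w4_raw.png

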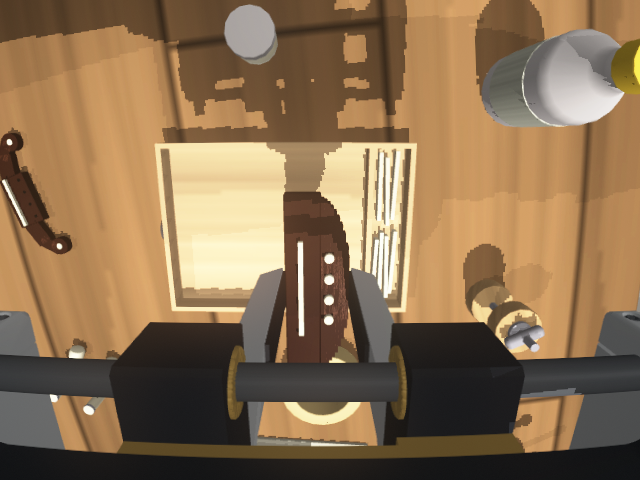

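Request:
jog_arm(rows=[-0.002,0,-0.01,0,0,0,1,0,0,-0.03,0,0,0,1,0,0,-0.035,0,0,0,1,0,0,-0.025,0,0,0,1,0,0,-0.013,0,0,0,1,0,0,-0.007,0,0,0,1,0,0,-0.003,0,0,0,1,0,0,0,0,0,0,1])

```text
time_s: 10.68
ee_pos: [0.6731, 0.0364, 0.0102]
eef_rot: [1.683, 1.57, 0.011]
force: [-0.5, -0.2, 0.1]
grip_width: 0.0322
```

Request:
jog_arm(rows=[0,0,-0.001,0,0,0,1,0,0,-0.001,0,0,0,1,0,0,0,0,0,0,1])

```text
time_s: 10.93
ee_pos: [0.6732, 0.0367, 0.0083]
eef_rot: [1.657, 1.569, -0.014]
force: [1.1, -0.3, -0.8]
grip_width: 0.0314
```

Request:
jog_arm(rows=[0,0,-0.001,0,0,0,1,0,0,-0.0007,0,0,0,1,0,0,0,0,0,0,1])

```text
time_s: 11.18
ee_pos: [0.6732, 0.0367, 0.0073]
eef_rot: [1.642, 1.57, -0.029]
force: [-5.4, -0.0, 10.6]
grip_width: 0.0319
```

Request:
jog_arm(rows=[0,0,0,0,0,0,0.62,0,0,0,0,0,0,0.57,0,0,0,0,0,0,0.52,0,0,0,0,0,0,0.52,0,0,0.01,0,0,0,0.52,0,0,0.03,0,0,0,0.52,0,0,0.04,0,0,0,0.52,0,0,0.04,0,0,0,0.52])

```text
time_s: 11.85
ee_pos: [0.6722, 0.0367, 0.1273]
eef_rot: [-1.488, 1.569, 3.124]
force: [0.8, 0.2, 0.3]
grip_width: 0.0451
```

Request:
jog_arm(rows=[-0.0309,0.006,0.0085,0,0,2.3,0.4,-0.0309,0.006,0.0085,0,0,2.3,0.4,-0.0309,0.006,0.0085,0,0,2.3,0.4,-0.0309,0.006,0.0085,0,0,2.3,0.4,-0.0309,0.006,0.0085,0,0,2.3,0.4,-0.0309,0.006,0.0085,0,0,2.3,0.4,-0.0309,0.006,0.0085,0,0,2.3,0.4,-0.0309,0.006,0.0085,0,0,2.3,0.4])

```text
time_s: 12.52
ee_pos: [0.424, 0.0849, 0.1946]
eef_rot: [1.486, 1.57, 0.138]
force: [0.2, 0.4, -0.0]
grip_width: 0.0565
```

Request:
jog_arm(rows=[0,0,0,0,0,0,0.4,0,0,0,0,0,0,0.4])

```text
time_s: 12.68
ee_pos: [0.4253, 0.085, 0.1952]
eef_rot: [1.457, 1.568, 0.107]
force: [0.2, 0.1, 0.8]
grip_width: 0.0561
```

Run:
```python
from h import *
wrist('w5',.34,.52,-.02,.20,.009,3000)
```

```text
t 12.68 tcp [0.4253 0.085  0.1952] toolx [ 0.003  0.    -1.   ] jaw deg 12.67 w 0.0561 f [0.2 0.1 0.8] q [ 0.11  0.05  1.84 -0.    1.25 -0.11]
```

View pics/w5.png

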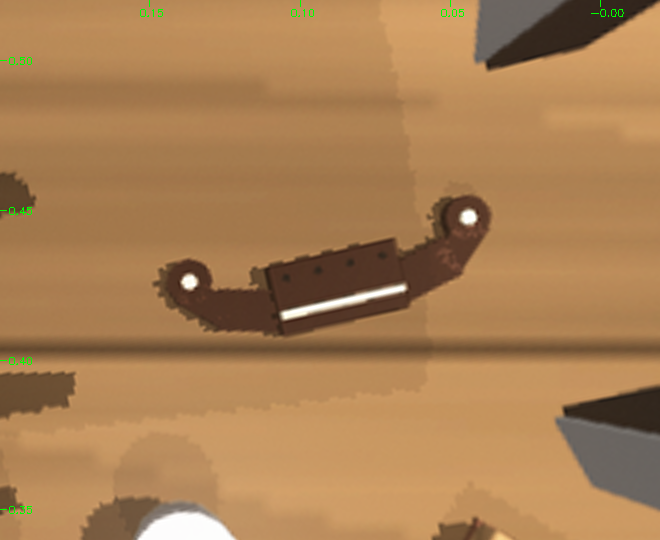

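View pics/w5_raw.png

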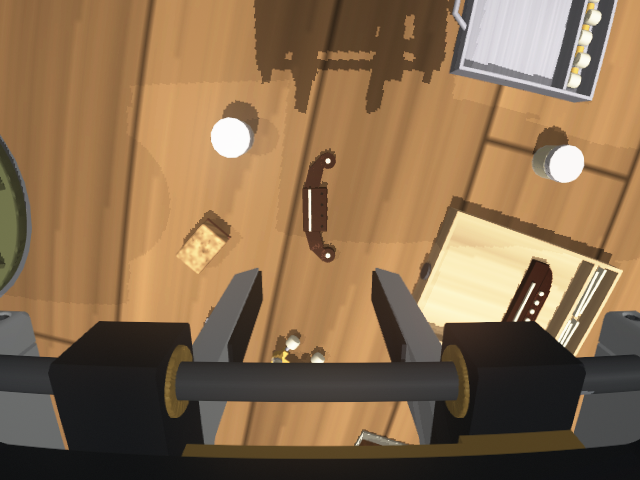

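Request:
jog_arm(rows=[-0.001,0.0018,-0.03,0,0,0.3,0.4,0,0,-0.04,0,0,0,0.5,0,0,-0.04,0,0,0,0.5,0,0,-0.04,0,0,0,0.5,0,0,-0.025,0,0,0,0.5,0,0,-0.01,0,0,0,0.5,0,0,-0.004,0,0,0,0.5,0,0,-0.003,0,0,0,0.5])

```text
time_s: 13.4
ee_pos: [0.4254, 0.0865, 0.002]
eef_rot: [1.406, 1.571, 0.061]
force: [-0.5, 0.5, 0.2]
grip_width: 0.0469
```

Request:
jog_arm(rows=[0,0,0,0,0,0,0.65,0,0,0,0,0,0,0.8,0,0,0,0,0,0,1,0,0,0,0,0,0,1,0,0,0,0,0,0,1,0,0,0,0,0,0,1])

```text
time_s: 13.9
ee_pos: [0.4251, 0.0866, 0.0026]
eef_rot: [1.452, 1.569, 0.107]
force: [-1.6, -0.1, 7.4]
grip_width: 0.024
```

Request:
jog_arm(rows=[0,0,0.01,0,0,0,1,0,0,0.03,0,0,0,1,0,0,0.04,0,0,0,1,0,0,0.04,0,0,0,1,0.0216,-0.0052,0.005,0,0,-2.35,1,0.0216,-0.0052,0,0,0,-2.35,1,0.0216,-0.0052,0,0,0,-2.35,1,0.0216,-0.0052,0,0,0,-2.35,1])

```text
time_s: 14.57
ee_pos: [0.5119, 0.0655, 0.1281]
eef_rot: [1.598, 1.569, 0.087]
force: [-0.5, -0.7, -0.4]
grip_width: 0.0238
```

Request:
jog_arm(rows=[0.0216,-0.0052,0,0,0,-2.35,1,0.0216,-0.0052,0,0,0,-2.35,1,0.0216,-0.0052,0,0,0,-2.35,1,0.0216,-0.0052,0,0,0,-2.35,1,0,0,0,0,0,0,1,0,0,0,0,0,0,1])

```text
time_s: 15.07
ee_pos: [0.5974, 0.0447, 0.1269]
eef_rot: [-1.562, 1.57, 3.048]
force: [0.1, 0.1, -1.3]
grip_width: 0.0238
```

Run:
```python
from h import *
wrist('w6',.53,.78,-.06,.14,.022,2400)
```

```text
t 15.07 tcp [0.5974 0.0447 0.1269] toolx [-0.  0. -1.] jaw deg -5.86 w 0.0238 f [ 0.1  0.1 -1.3] q [0.01 0.48 1.46 0.   1.2  0.12]
```

View pics/w6.png

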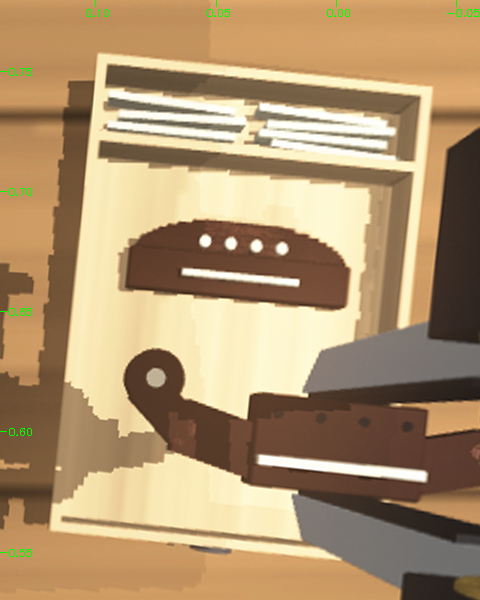

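View pics/w6_raw.png

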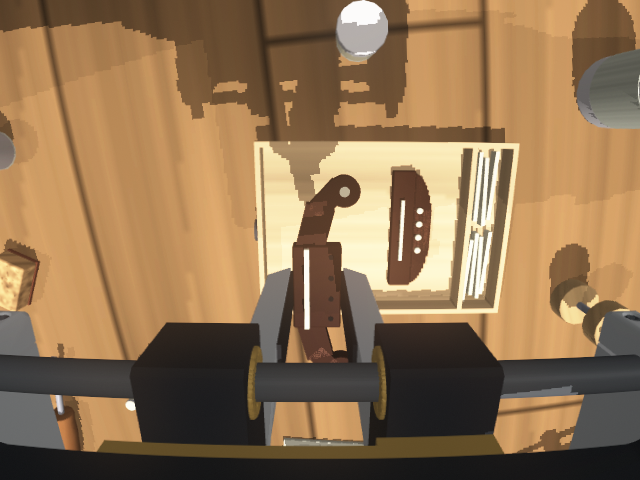

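Request:
jog_arm(rows=[-0.001,0,-0.01,0,0,0,1,0,0,-0.03,0,0,0,1,0,0,-0.035,0,0,0,1,0,0,-0.022,0,0,0,1,0,0,-0.012,0,0,0,1,0,0,-0.006,0,0,0,1,0,0,-0.002,0,0,0,1,0,0,0,0,0,0,1])

```text
time_s: 15.78
ee_pos: [0.5967, 0.045, 0.0105]
eef_rot: [1.678, 1.57, 0.005]
force: [0.0, 0.5, -0.1]
grip_width: 0.0236
```

Request:
jog_arm(rows=[0,0,-0.001,0,0,0,1,0,0,-0.001,0,0,0,1,0,0,0,0,0,0,1])

```text
time_s: 16.03
ee_pos: [0.5967, 0.0449, 0.0084]
eef_rot: [1.695, 1.57, 0.022]
force: [0.7, 0.4, -0.3]
grip_width: 0.0236
```

Request:
jog_arm(rows=[0,0,-0.001,0,0,0,1,0,0,-0.001,0,0,0,1,0,0,0,0,0,0,1])

```text
time_s: 16.28
ee_pos: [0.5966, 0.0449, 0.0066]
eef_rot: [1.658, 1.57, -0.016]
force: [-3.3, 1.0, 8.7]
grip_width: 0.0235
```

Request:
jog_arm(rows=[0,0,0,0,0,0,0.7,0,0,0,0,0,0,0.65,0,0,0,0,0,0,0.58,0,0,0,0,0,0,0.58,0,0,0.01,0,0,0,0.58,0,0,0.03,0,0,0,0.58,0,0,0.04,0,0,0,0.58,0,0,0.04,0,0,0,0.58])

```text
time_s: 16.95
ee_pos: [0.5958, 0.0449, 0.1274]
eef_rot: [-1.469, 1.569, 3.141]
force: [0.8, 0.1, 0.1]
grip_width: 0.0394
```

Request:
jog_arm(rows=[-0.0195,-0.0179,0.0113,0,0,-2.4,0.2,-0.0195,-0.0179,0.0113,0,0,-2.4,0.2,-0.0195,-0.0179,0.0113,0,0,-2.4,0.2,-0.0195,-0.0179,0.0113,0,0,-2.4,0.2,-0.0195,-0.0179,0.0113,0,0,-2.4,0.2,-0.0195,-0.0179,0.0113,0,0,-2.4,0.2,-0.0195,-0.0179,0.0113,0,0,-2.4,0.2,-0.0195,-0.0179,0.0113,0,0,-2.4,0.2])

```text
time_s: 17.62
ee_pos: [0.4392, -0.0989, 0.2174]
eef_rot: [1.651, 1.57, -0.359]
force: [-0.6, -1.2, -0.5]
grip_width: 0.0751
```

Request:
jog_arm(rows=[0,0,0,0,0,0,0.2,0,0,0,0,0,0,0.2])

```text
time_s: 17.78
ee_pos: [0.4402, -0.0989, 0.2174]
eef_rot: [1.743, 1.568, -0.267]
force: [0.0, -0.1, 0.0]
grip_width: 0.0753
```

Run:
```python
from h import *
m=wrist('w7',.36,.52,-.18,-.0,.04,3500)
ortho(m,.36,.52,-.18,-.0,.0105,3500,'pics/w7b.png')
```

```text
t 17.78 tcp [ 0.4402 -0.0989  0.2174] toolx [ 0.002 -0.001 -1.   ] jaw deg -25.15 w 0.0753 f [ 0.  -0.1  0. ] q [-0.3   0.07  1.77  0.    1.3   0.14]
```

View pics/w7.png

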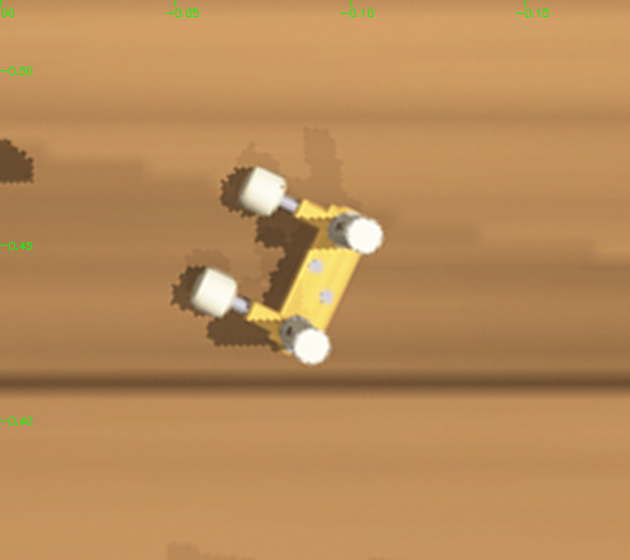

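View pics/w7b.png

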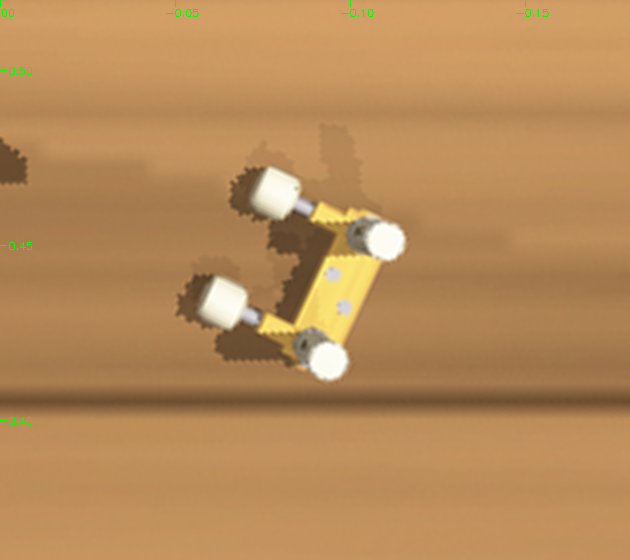

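View pics/w7_raw.png

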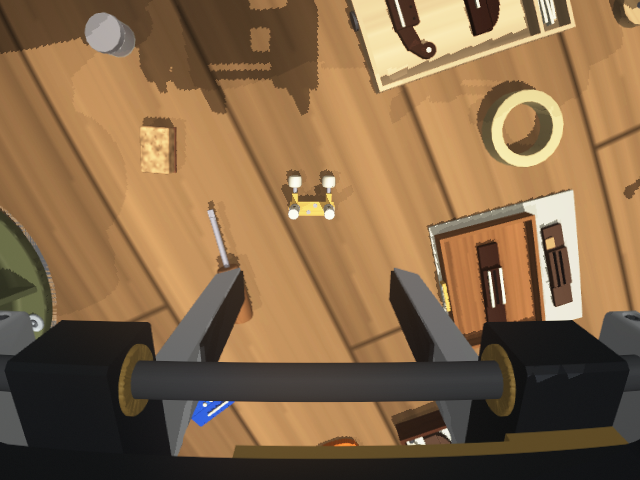

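Request:
jog_arm(rows=[-0.0033,0.0025,-0.03,0,0,0,0.2,0,0,-0.04,0,0,0,0.2,0,0,-0.04,0,0,0,0.2,0,0,-0.04,0,0,0,0.25,0,0,-0.03,0,0,0,0.25,0,0,-0.016,0,0,0,0.25,0,0,-0.009,0,0,0,0.25,0,0,0,0,0,0,0.25], squeeze=20)

```text
time_s: 18.5
ee_pos: [0.4365, -0.0949, 0.0094]
eef_rot: [-1.441, 1.567, 2.836]
force: [-0.7, -0.6, -0.5]
grip_width: 0.0706
```

Request:
jog_arm(rows=[0,0,0,0,0,0,0.4,0,0,0,0,0,0,0.6,0,0,0,0,0,0,0.8,0,0,0,0,0,0,1,0,0,0,0,0,0,1,0,0,0,0,0,0,1])

```text
time_s: 19.0
ee_pos: [0.4376, -0.0959, 0.0119]
eef_rot: [1.752, 1.569, -0.257]
force: [-0.6, 1.1, 8.3]
grip_width: 0.0444
```

Request:
jog_arm(rows=[0,0,0.01,0,0,0,1,0,0,0.03,0,0,0,1,0,0,0.04,0,0,0,1,0,0,0.04,0,0,0,1,0,0,0,0,0,0,1])

```text
time_s: 19.42
ee_pos: [0.4398, -0.0966, 0.1386]
eef_rot: [1.714, 1.56, -0.294]
force: [1.2, -0.7, 0.1]
grip_width: 0.0445
```

Run:
```python
from h import *
m=wrist('w8',.36,.52,-.18,-.0,.04,3500)
from station import ctrl
p,d=ctrl.camera('side'); cv2.imwrite('pics/s8.png',cv2.resize(p[150:350,220:440,::-1],None,fx=3,fy=3,interpolation=cv2.INTER_CUBIC))
```

```text
t 19.42 tcp [ 0.4398 -0.0966  0.1386] toolx [ 0.01  -0.003 -1.   ] jaw deg -25.06 w 0.0445 f [ 1.2 -0.7  0.1] q [-0.3   0.14  1.88  0.    1.11  0.14]
```

View pics/w8_raw.png

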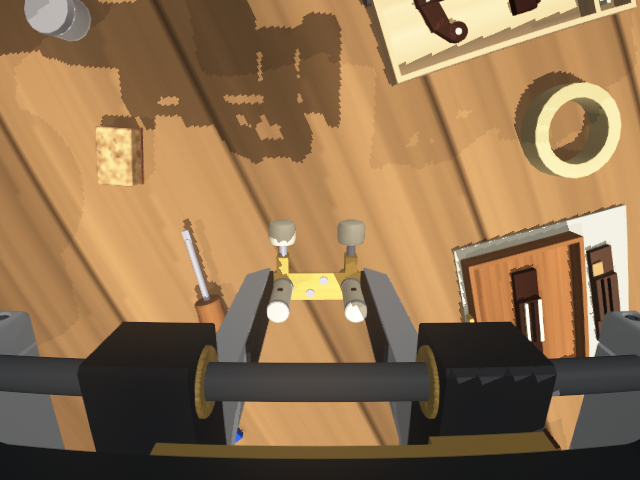

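View pics/s8.png

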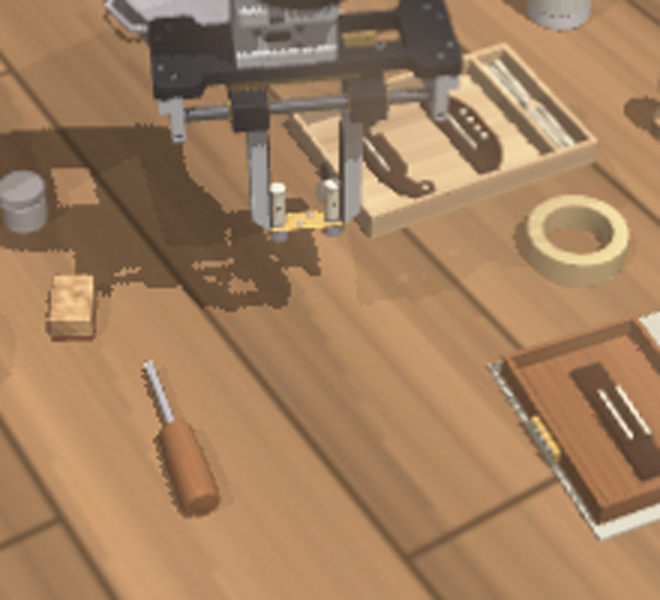

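Request:
jog_arm(rows=[0.0087,0.0291,0,0,0,-4.46,1,0.0087,0.0291,0,0,0,-4.46,1,0.0087,0.0291,0,0,0,-4.46,1,0.0087,0.0291,0,0,0,-4.46,1,0.0087,0.0291,0,0,0,-4.46,1,0.0087,0.0291,0,0,0,-4.46,1,0.0087,0.0291,0,0,0,-4.46,1,0.0087,0.0291,0,0,0,-4.46,1])

```text
time_s: 20.18
ee_pos: [0.5061, 0.1384, 0.1297]
eef_rot: [-0.297, 1.568, -2.932]
force: [0.3, -0.5, 0.2]
grip_width: 0.0445
```

Request:
jog_arm(rows=[0.0087,0.0291,0,0,0,-4.46,1,0.0087,0.0291,0,0,0,-4.46,1,0.0087,0.0291,0,0,0,-4.46,1,0.0087,0.0291,0,0,0,-4.46,1,0.0087,0.0291,0,0,0,-4.46,1,0.0087,0.0291,0,0,0,-4.46,1,0,0,0,0,0,0,1,0,0,0,0,0,0,1])

```text
time_s: 20.85
ee_pos: [0.5581, 0.3123, 0.129]
eef_rot: [0.417, 1.568, -2.679]
force: [0.1, -1.2, -0.6]
grip_width: 0.0444
```

Run:
```python
from h import *
m=wrist('w9',.48,.7,.2,.42,.026,2700)
```

```text
t 20.85 tcp [0.5581 0.3123 0.129 ] toolx [-0.003 -0.001 -1.   ] jaw deg -87.38 w 0.0444 f [ 0.1 -1.2 -0.6] q [ 0.45  0.57  1.33 -0.    1.25  1.98]
```

View pics/w9.png

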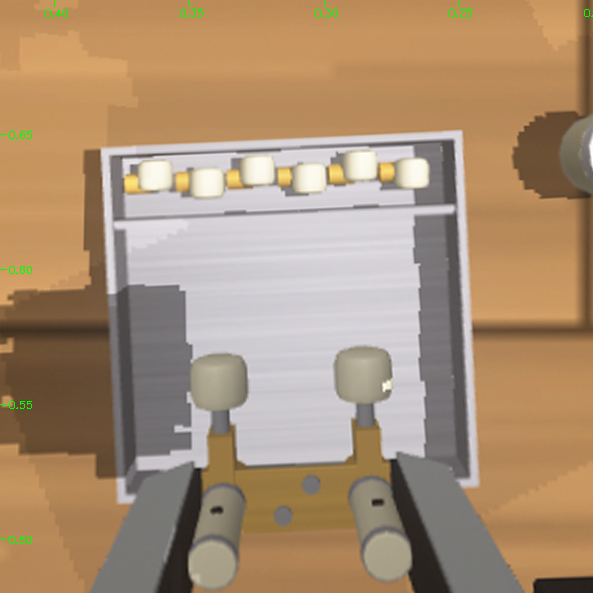

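View pics/w9_raw.png

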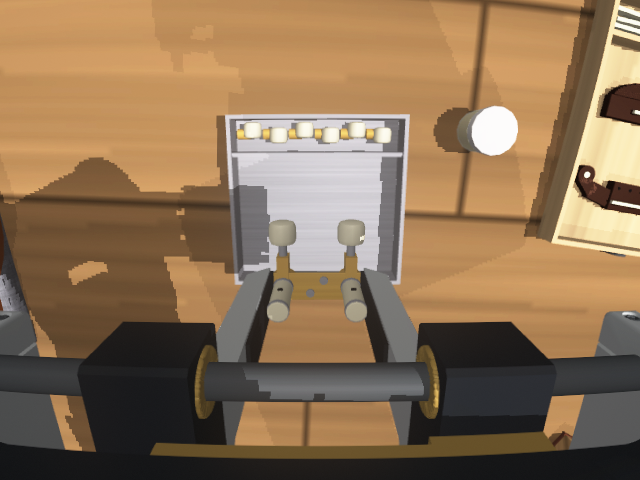

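Request:
jog_arm(rows=[0.0037,-0.001,-0.01,0,0,0,1,0,0,-0.03,0,0,0,1,0,0,-0.03,0,0,0,1,0,0,-0.02,0,0,0,1,0,0,-0.012,0,0,0,1,0,0,-0.006,0,0,0,1,0,0,-0.003,0,0,0,1,0,0,0,0,0,0,1])

```text
time_s: 21.57
ee_pos: [0.5629, 0.3104, 0.0205]
eef_rot: [-2.802, 1.57, 0.383]
force: [0.6, -0.2, -1.0]
grip_width: 0.0446
```

Request:
jog_arm(rows=[0,0,-0.001,0,0,0,1,0,0,-0.001,0,0,0,1,0,0,0,0,0,0,1])

```text
time_s: 21.82
ee_pos: [0.5629, 0.3108, 0.0189]
eef_rot: [-2.739, 1.57, 0.446]
force: [-0.5, 0.2, -0.0]
grip_width: 0.0442
```

Request:
jog_arm(rows=[0,0,-0.001,0,0,0,1,0,0,-0.001,0,0,0,1,0,0,-0.001,0,0,0,1,0,0,0,0,0,0,1])

```text
time_s: 22.15
ee_pos: [0.5626, 0.3107, 0.0151]
eef_rot: [-2.568, 1.571, 0.617]
force: [-0.5, 0.6, -0.1]
grip_width: 0.0446
```

Request:
jog_arm(rows=[0,0,-0.001,0,0,0,1,0,0,0,0,0,0,1])

```text
time_s: 22.32
ee_pos: [0.5627, 0.3107, 0.015]
eef_rot: [-2.808, 1.57, 0.377]
force: [-3.4, -1.3, 8.5]
grip_width: 0.0445
```

Contact with the floor. Release slowly.

Request:
jog_arm(rows=[0,0,0,0,0,0,0.48,0,0,0,0,0,0,0.42,0,0,0,0,0,0,0.36,0,0,0,0,0,0,0.36,0,0,0.01,0,0,0,0.36,0,0,0.03,0,0,0,0.36,0,0,0.04,0,0,0,0.36,0,0,0.04,0,0,0,0.36])

```text
time_s: 22.98
ee_pos: [0.5621, 0.3103, 0.1357]
eef_rot: [0.418, 1.569, -2.68]
force: [0.3, 0.9, 1.0]
grip_width: 0.0601
```

Request:
jog_arm(rows=[-0.03,0.02,0.03,0,0,0,0.36,-0.03,0.02,0.03,0,0,0,0.36,-0.03,0.02,0.02,0,0,0,0.36,-0.03,0.02,0,0,0,0,0.36,0,0,0,0,0,0,0.36,0,0,0,0,0,0,0.36])

```text
time_s: 23.48
ee_pos: [0.4481, 0.3871, 0.2087]
eef_rot: [-2.579, 1.569, 0.609]
force: [0.6, -0.6, 0.0]
grip_width: 0.0602
```

Run:
```python
from h import *
from station import ctrl
m=wrist('w10',.48,.7,.2,.42,.026,2700)
for n in ['side','scene']:
    p,d=ctrl.camera(n); k=ctrl.camera_model(n); cv2.imwrite(f'pics/{n}10.png',p[:,:,::-1]); np.savez(f'pics/{n}10.npz',p=p,d=d,**{q:np.array(k[q]) for q in ['K','dist','extrinsics']})
    q=cv2.resize(p[::1,:,::-1][170:450,150:560] if n=='scene' else p[100:350,200:520,::-1],None,fx=1.9,fy=1.9,interpolation=cv2.INTER_CUBIC); cv2.imwrite(f'pics/{n}10c.png',q)
```

```text
t 23.48 tcp [0.4481 0.3871 0.2087] toolx [ 0.001  0.001 -1.   ] jaw deg -87.35 w 0.0602 f [ 0.6 -0.6  0. ] q [ 0.65  0.39  1.39 -0.    1.36  2.18]
```

View pics/w10_raw.png

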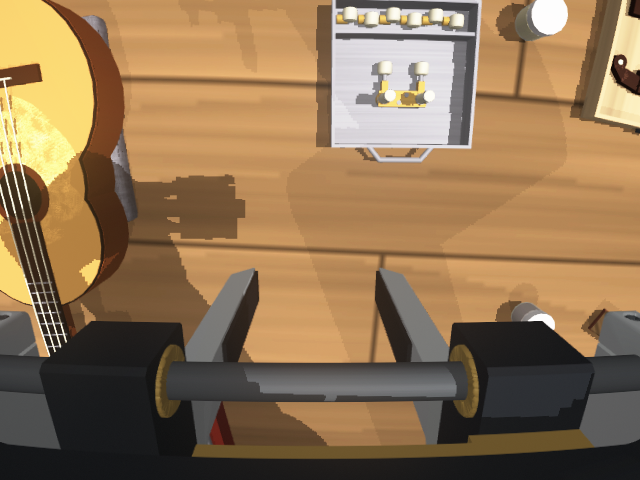

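View pics/side10c.png

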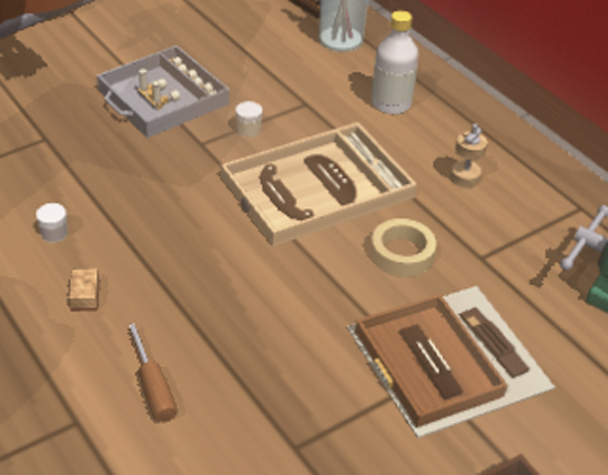

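View pics/scene10c.png

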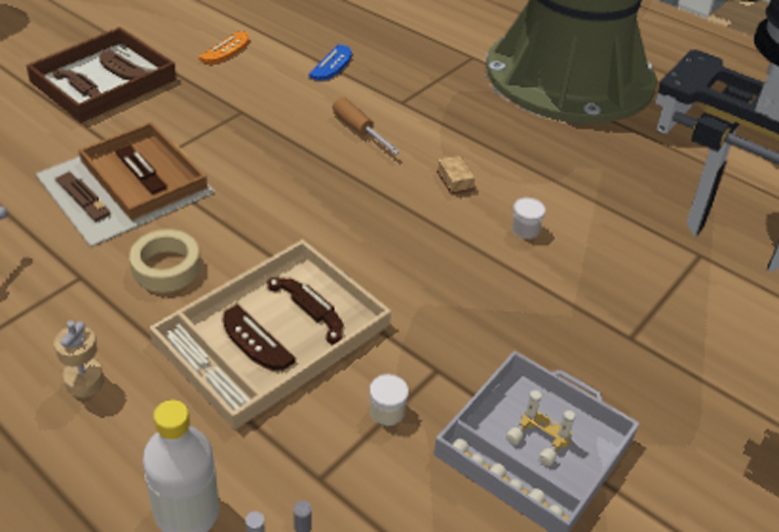

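Run:
```python
from h import *
for n in ['side','scene']:
    ortho(load(f'pics/{n}10.npz'),.53,.74,-.06,.14,.011,1500,f'pics/f_{n}.png')
cv2.imwrite('pics/f.png',np.hstack([cv2.imread(f'pics/f_{n}.png') for n in ['side','scene']]))
m=load('pics/side10.npz'); E=m['extrinsics']
# heights along parts from depth
for nm,pts in dict(tie=[(.583,-.2606,.017),(.5757,-.2209,.013),(.5903,-.3003,.013)],belly=[(.6773,.0767,.012),(.6693,-.0033,.012)],mst=[(.607,.0857,.011),(.5985,-.003,.011)]).items():
    for P in pts:
        u,v=proj(m,[P])[0]; n=cv2.undistortPoints(np.array([[[u,v]]]),m['K'],m['dist']).ravel()
        z=m['d'][int(round(v)),int(round(u))]; Q=E[:3,:3]@np.array([n[0]*z,n[1]*z,z])+E[:3,3]; print(nm,np.round(Q,4))
```

```text
tie [ 0.5813 -0.2621  0.0195]
tie [ 0.5786 -0.2181  0.0085]
tie [ 0.5938 -0.2975  0.0078]
belly [0.6773 0.0767 0.012 ]
belly [ 0.6677 -0.0051  0.0141]
mst [0.6071 0.0858 0.0109]
mst [ 0.5975 -0.0044  0.0125]
```

View pics/f.png

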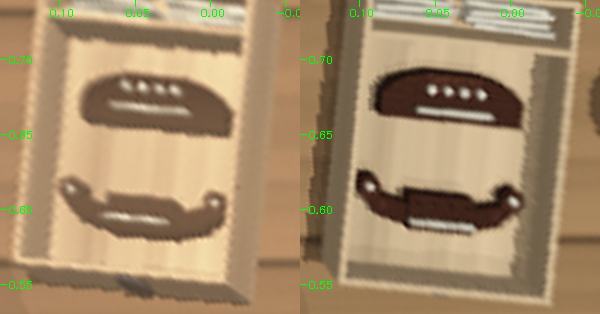

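Run:
```python
from station import ctrl
o=ctrl.get_obs();print(o['time_s']);print(ctrl.hand_in())
```

```text
23.6333
the job is handed in; nothing more can be done
None
```

All four new parts are in their trays and the job is handed in at 23.6 s; the hand-in gives no verdict. The old bridge on the felt was the tie bridge, so the new tie bridge went into the job tray. The belly and moustache bridges are side by side in the bridge tray's main bay. The machine-head strip stands rollers up in the machine-head tray's main bay.

**Placing:** I lowered each part until the wrist force showed floor contact (7–11 N) and only then opened the fingers. The arm is clear of everything.

**Last checks:**
- **Pictures:** the last pictures show all four parts inside their bay walls. The old bridges look unmoved; I judged that by eye and did not measure it.
- **Heights:** depth readings put the tops of the belly (12–14 mm) and moustache (11–12.5 mm) where parts flat on the floor should be. The middle of the tie read 19.5 mm, where about 20 mm was expected.
- **Disagreed:** two depth samples meant for the tie's ends read about 8 mm instead of 13 mm. I think they landed on the tray floor beside it, because the tie looks flat in the pictures, but I did not measure them again.
- **Not measured:** I checked the strip's final height and tilt only by eye.

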